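Drive the press-in fixture's sprung pin home with drift and mallet

TASK

Put the orange-handled steel drift tip-down through the guide hole of the press-in fixture so that it stands on the sprung brass pin, let go, and drive it down with the mallet: first one light but quick starting tap that sets it only part of the way, about a third, then lift the mallet clear, and finish with one or more quick blows until the drift's collar sits on the blue guide; do not push the pin down by hand through the drift, and do not slam the collar hard into the guide. Then stand the mallet back on the middle of its black rubber pad, leave the drift in the guide, and leave the tin, the jar and the screwdriver where they are.

Things in the scene. Friction and masses are not known exactly. Their poses are not given: they have to be found in the camera images.
- fixture: Press-in fixture, fixed: dark steel base 150 x 110 x 20 mm with a green circuit board, two aluminium cheeks, and across them a blue guide block 60 (x) x 94 (y) mm, its underside 75 mm and its top 105 mm above the bench, with a vertical through hole of 17.5 mm at its centre. Origin: centre of the base's underside, under the hole; z up.
- guide_mouth (a point): Centre of the guide hole's mouth, in the top face of the blue guide (105 mm above the bench).
- pin (a joint): Travel in m of the brass pin (22 mm flat cap on a spring) that stands under the guide hole: 0 fully up (cap 70 mm above the bench), growing as it is driven down; it starts somewhere between 0 and 0.005. At 0.030 the drift standing on it has its collar on the guide. It is stiff: about 15 N starts it, about 20 N keeps it moving; friction keeps it where it is left.
- pin_top (a point): Centre of the top of the brass pin's cap; moves with it.
- drift: Loose steel drift, 132 mm long, about 0.2 kg, round: shank of 16 mm diameter with a chamfered tip, 65 mm long; collar of 30 mm, 8 mm thick (65 to 73 mm from the tip); orange grip of 24 mm diameter (73 to 121 mm); steel striking head of 28 mm, 11 mm thick (121 to 132 mm). Origin: centre of the tip; z runs up to the head. It starts upright in the grey holder, hanging by its collar.
- drift_top (a point): Centre of the drift's flat striking head, 132 mm above its tip.
- holder: Fixed grey holder block 70 x 70 x 75 mm with a 23 mm vertical through hole in which the drift starts. Origin: centre of the underside.
- mallet: Loose mallet, about 0.35 kg: upright cylindrical head of 44 mm diameter and 76 mm height, white faces and red middle; level wooden handle, 22 mm wide and 28 mm high, running from the head's axis towards the mallet's -x, its end 150 mm from that axis, its centre line 38 mm above the lower face. Origin: centre of the lower white (striking) face; z up. It starts standing on that face on the pad.
- pad: Fixed black rubber pad, 120 x 120 x 6 mm, the mallet's place. Origin: centre of the underside.
- tin: Bystander: loose red tin, 80 mm across, 55 mm high, with brass parts. Origin: centre of the underside.
- jar: Bystander: loose glass jar with steel cap, 60 mm across, 90 mm high. Origin: centre of the underside.
- driver: Bystander: loose blue screwdriver, 180 mm long, lying crosswise beyond the fixture. Origin: under its middle, x along it.
Mind the look-alikes: they are no part of the job. There is more than one size of the fixture; the one meant has the size given above.

How it is judged (in metres and radians):
On the way, in this order (a step that is already met when the one before it is completed fails the run):
1. the drift stands in the guide hole on the pin, released, with the pin still up (z of drift in the frame of fixture below 0.085 m and horizontal distance between drift and guide_mouth below 0.01 m and angle between drift's own z axis and vertical below 0.15 rad and value of joint pin below 0.012 m and contact force between the fingers and drift below 0.2 N), for 0.2 s.
2. starting tap: the mallet strikes the drift down (mallet on drift while the drift moves faster than 0.04 m/s) (z of drift in the frame of fixture below 0.085 m and horizontal distance between drift and guide_mouth below 0.01 m and angle between drift's own z axis and vertical below 0.15 rad and contact force between mallet and drift above 2 N and linear speed of drift above 0.04 m/s).
3. the mallet is lifted clear (its face over 10 mm above the drift's top) with the pin moved at least 2 mm but still short of home (less than 20 mm down) (z of drift in the frame of fixture below 0.085 m and horizontal distance between drift and guide_mouth below 0.01 m and angle between drift's own z axis and vertical below 0.15 rad and z of mallet in the frame of drift above 0.142 m and distance of pin_top from where it was at the start of the episode above 0.002 m and value of joint pin below 0.02 m), for 0.1 s.
4. a further blow: the mallet strikes the drift down again (mallet on drift while the drift moves faster than 0.04 m/s) (all of step 2).
5. the pin is home (at least 28 mm down, the collar within 2 mm of the guide) and the mallet is lifted clear of the drift (over 10 mm above its top) (z of drift in the frame of fixture below 0.085 m and horizontal distance between drift and guide_mouth below 0.01 m and angle between drift's own z axis and vertical below 0.15 rad and z of mallet in the frame of drift above 0.142 m and value of joint pin above 0.028 m), for 0.1 s.
At the end, for the whole second after the job is handed in: The pin is at least 28 mm down, the drift stands in the guide hole (within 10 mm and 0.15 rad of its axis) with its collar within 2.5 mm of the guide, and the mallet stands on its lower face within 50 mm of the pad's centre, tilted less than 0.1 rad, all at rest (z of drift in the frame of fixture below 0.085 m and horizontal distance between drift and guide_mouth below 0.01 m and angle between drift's own z axis and vertical below 0.15 rad and value of joint pin above 0.028 m and z of drift in the frame of fixture below 0.0425 m and horizontal distance between mallet and pad below 0.05 m and angle between mallet's own z axis and vertical below 0.1 rad and height (world z) of mallet between 0.003 and 0.012 m and linear speed of each of mallet, drift below 0.02 m/s); the robot touches nothing.
It fails at once if the pin is pushed down more than 6 mm from its start while the gripper touches the drift (distance of pin_top from where it was at the start of the episode above 0.006 m and value of joint pin below 0.0275 m and contact force between the fingers and drift above 1 N).
It fails at once if the collar is slammed into the guide with more than 140 N (contact force between drift and fixture above 140 N).
It fails at once if the tin, the jar or the screwdriver is moved more than 30 mm, or the tin or jar tipped (distance of any of tin, jar, driver from where it was at the start of the episode above 0.03 m or angle between any of tin, jar's own z axis and vertical above 0.3 rad).
It also fails if it takes over 61 s, if anything falls off the work surface, if the arm or the gripper's body presses on something with over 40 N, if the wrist force passes 120 N, or if a joint passes its speed limit or range.

ROBOT

A 7-joint arm with a two-finger parallel gripper is mounted at the origin on the work surface. World frame = base frame: x ahead of the robot, y to its left, z up, the work surface at z = 0. Lengths are in mm, angles in rad, forces in N, time in s.
With the tool pointing down it reaches from about 375 to 925 mm from the base axis. Payload 3.1 kg.
Tool frame: the origin (TCP) lies on the centre line of the jaws, within the pads' length; the fingertips stand robot.nose_length ahead of it and the grasp point (between the pads) lies 2 mm behind it (robot.nose_length is the distance from the TCP to the fingertips, in mm); z points along the fingers, y is the direction in which the jaws open and shut (so a half turn about z gives the same grasp; the last joint's range is limited). The gripper opens to 85 mm and grips with 20 to 120 N. Pads are 22 mm wide; open, the fingers measure 114 mm over their backs; the gripper's body (76 mm by 85 mm) begins 54 mm behind the grasp point. The pads swing forward as they close: fully open they stand 13 mm farther back than shut.
Start: joints at [-1.32, 0.383, 0.044, 1.598, -0.018, 1.161, -0.05], TCP at [222.129, 610.87, 248.269] pointing down, gripper open.
Joint ranges: [-2.61, 2.61], [-0.41, 2.15], [-1.48, 1.57], [0, 2.5], [-1.57, 4.71], [0.05, 1.97], [-2.85, 2.85]. Speed limits (rad/s): [2.79, 2.79, 3.14, 3.14, 3.14, 3.14, 3.14].

INTERFACE

Orientations are given as a rotation vector (axis times angle).
In Python, from station import robot, imaging, order gives the robot as it stands. The module is installed in compiled form; this text tells all that it offers.
- The arm moves only by the tool apply_moves, never from a script. Its arguments are lists of equal length, an entry for each row: "slide": the shift along the tool's x, y, z in mm, a list of three; "turn": the turn about the tool's z in degrees; "hand": the closure, from 0 (fully open) to 1 (shut). A call has 1 to 10 rows; each row shifts and turns the commanded pose from where the row before left it, along the tool's axes as they then stand; what a row does not reach is not made up. A row lasts 1/8 s, in which the tool goes at most 62.5 mm and 10.7 degrees, less where a joint would pass 70% of its speed; a pose out of reach is approached as far as the arm can. A call is refused whole if a number of a shift passes 62.5 or a number of a turn 10.7, either way. A call with a gripper value outside its range is refused whole. The fingers move at their own pace and stop on an object; the grip force is fixed at half the most. Time passes only in rows, so rows that do not move let the fingers close. It gives the time, the measured TCP pose, the force and the opening at its end, in the units of the state.
- robot.state(): the state, without advancing time (a new reading comes with each control period).
- imaging.capture(name): name is "side" or "top"; returns the picture (400x640x3 uint8, blue, green, red); there is no depth.
- imaging.calibration(name): a dict with "fx", "fy", "cx", "cy" (pixels), "dist" ([k1, k2, p1, p2, k3] as OpenCV has them; the pictures are not rectified), "rvec" (rotation vector, rad) and "tvec" (3), from world to camera coordinates, as OpenCV has them. Camera axes: x right, y down, z forward; pixel columns grow to the right and rows downward; lengths in mm; the calibration is good to about 2 mm. A picture is of the moment at which its call begins. calibration takes no time and is no camera call.
- order.close_job(): hands the job in, once; it reports no verdict.
The state is a dict: "time": time; "qpos": joint angles; "qvel": joint speeds; "effort": joint torques, N m; "position": TCP position; "eef_rot": TCP orientation; "ft_force": force on the tool from outside, world axes, zero at the start; "ft_torque": the same for the moment, N m; "finger_gap": finger opening in mm.
Only numpy, scipy, OpenCV 4.12 (cv2) and the standard library are available. Lean on these libraries where they do the work, as an engineer would, in place of code of your own. Each camera call takes 0.05 s, during which the arm holds its last target. There are 200 camera calls.

## Working session

There is one attempt and no reset: what is moved stays moved. The work goes in short steps, Python scripts to look and compute and a tool call to move; the robot and the scene stay as the last step left them, time stands still between calls to the robot, and variables do not carry over. Pictures are saved under pics/ and viewed, about 8 in all and at most 12, crops included, and the job is handed in when it is done.

Besides the shell and the picture viewer there is one more tool, called after "Emit:" by a JSON object that holds its "fn" and its "kwargs", one argument or row to a line. apply_moves: Moves the arm, as the interface text tells. Its arguments: {"type":"object","properties":{"slide":{"type":"array","items":{"type":"array","items":{"type":"number"}}},"turn":{"type":"array","items":{"type":"number"}},"hand":{"type":"array","items":{"type":"number"}}},"required":["slide","turn","hand"]}

```bash
mkdir -p pics; cat > h.py <<'E'
import numpy as np, cv2
from station import robot, imaging, order
def snap(n,f):
    im=imaging.capture(n); cv2.imwrite(f'pics/{f}.png',im); return im
def cam(n):
    c=imaging.calibration(n); K=np.array([[c['fx'],0,c['cx']],[0,c['fy'],c['cy']],[0,0,1.]])
    return K,np.array(c['dist'],float),np.array(c['rvec'],float),np.array(c['tvec'],float)
def ray(n,p):
    K,d,r,t=cam(n); u=cv2.undistortPoints(np.array([[p]],float),K,d)[0,0]
    R=cv2.Rodrigues(r)[0]; return -R.T@t, R.T@np.array([u[0],u[1],1])
def onz(n,p,z):
    o,v=ray(n,p); return (o+v*(z-o[2])/v[2]).round(1)
def px(n,P):
    K,d,r,t=cam(n); return cv2.projectPoints(np.array([P],float),r,t,K,d)[0][0,0].round(1)
def tri(ps,pt):
    o1,v1=ray('side',ps);o2,v2=ray('top',pt)
    A=np.stack([v1,-v2],1);s=np.linalg.lstsq(A,o2-o1,rcond=None)[0]
    a,b=o1+s[0]*v1,o2+s[1]*v2; return ((a+b)/2).round(1),round(np.linalg.norm(a-b),1)
E
python3 - <<'E'
from h import *
a=snap('side','s0');b=snap('top','t0')
s=robot.state();print(s['position'],s['eef_rot'],s['time'],s['finger_gap'],robot.nose_length,s['ft_force'])
for n in('side','top'):print(n,ray(n,(320,200)))
E
```

```text
[221.91700666 610.05971564 246.979973  ] [-0.54503881 -3.09367982  0.00380757] 0.1 85.45804647477776 17.0 [-0.28722861  0.06755161 -0.14196613]
side (array([ 182.62665961, -886.31055011,  615.33397939]), array([ 0.37414361,  0.7894013 , -0.48678308]))
top (array([475.16910127, -90.37696591, 998.22497836]), array([ 0.05757102, -0.03583782, -0.99774603]))
```

View pics/s0.png

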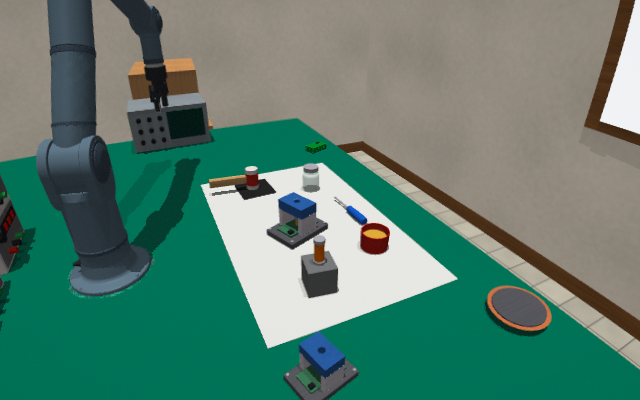

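View pics/t0.png

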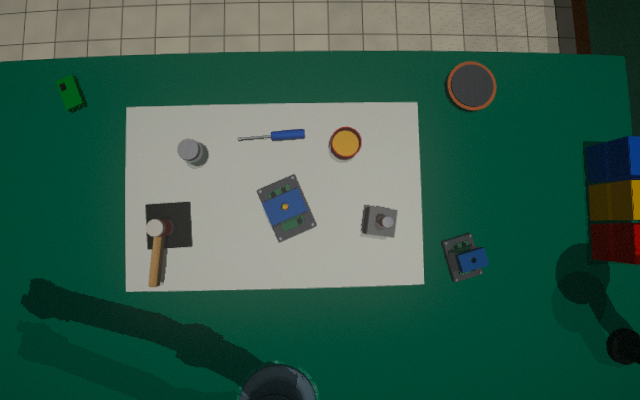

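Two fixtures show up: A at top (286,207) / side (297,220), and B at top (465,258) / side (321,370). B looks smaller and lies off the sheet. I'll check both in one enlarged crop.

```bash
python3 - <<'E'
from h import *
b=cv2.imread('pics/t0.png');a=cv2.imread('pics/s0.png')
f=lambda im,x,y,w,h,s:cv2.resize(im[y:y+h,x:x+w],(w*s,h*s),interpolation=cv2.INTER_CUBIC)
o=np.zeros((600,800,3),np.uint8)
o[:300,:400]=f(b,250,170,80,60+15,5)[:300,:400] # A
o[:300,400:]=f(b,420,220,80,75,5)[:300]
o[300:,:400]=f(b,350,190,80,75,5)[:300][:, :400]
o[300:,400:]=f(b,130,195,100,75,4)
cv2.imwrite('pics/c1.png',o)
o=np.zeros((600,800,3),np.uint8)
o[:300,:400]=f(a,260,185,80,60,5)
o[:300,400:]=f(a,280,235,80,60,5)
o[300:,:400]=f(a,205,160,80,60,5)
o[300:,400:]=f(a,280,330,80,60,5)
cv2.imwrite('pics/c2.png',o)
E
```

```text
(no output)
```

View pics/c1.png

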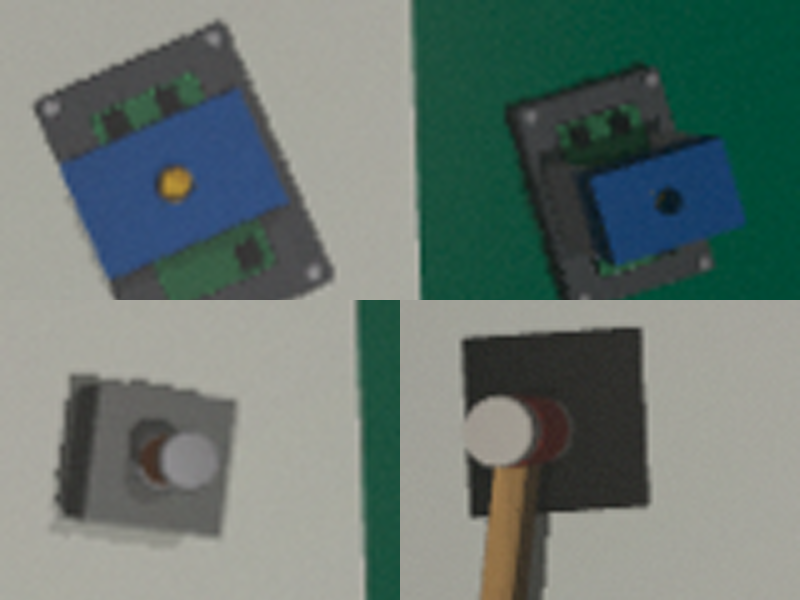

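View pics/c2.png

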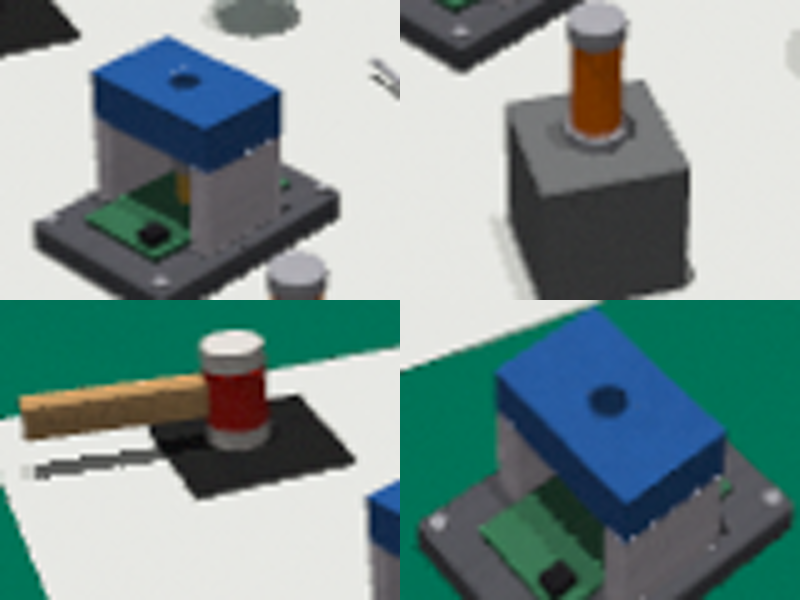

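Crop c1 shows fixture A with its mouth at top px about (284.7,206.3) and the brass pin visible in the hole. B is at (553,…)/(464,260). I'll check both sizes and work out the poses.

```bash
python3 - <<'E'
from h import *
c=lambda pts,ox,oy,s,X0,Y0:[(ox+(x-X0)/s-.4,oy+(y-Y0)/s-.4) for x,y in pts]
def quad(name,pts,z):
    P=np.array([onz('top',p,z) for p in pts]);print(name,'centre',P.mean(0),'sides',np.linalg.norm(P-np.roll(P,-1,0),axis=1).round(1),'ang',np.degrees(np.arctan2(*(P[1]-P[0])[1::-1])).round(1),np.degrees(np.arctan2(*(P[2]-P[3])[1::-1])).round(1))
quad('A',c([(61,163),(239,88),(289,203),(113,280)],250,170,5,0,0),105)
quad('B',c([(585,180),(725,135),(747,217),(612,265)],420,220,5,400,0),105)
quad('pad',c([(463,340),(640,328),(650,507),(470,518)],130,195,4,400,300),6)
h=c([(175,184)],250,170,5,0,0)[0];hs=c([(184,82)],260,185,5,0,0)[0]
print('hole',onz('top',h,105),onz('side',hs,105),tri(hs,h))
d=c([(189,460)],350,190,5,0,300)[0];ds=c([(598,18)],280,235,5,400,0)[0]
print('drift',onz('top',d,142),onz('side',ds,142),tri(ds,d))
m=c([(499,432)],130,195,4,400,300)[0];ms=c([(233,345)],205,160,5,0,300)[0]
print('mallet',onz('top',m,82),onz('side',ms,82),tri(ms,m))
im=cv2.imread('pics/t0.png').astype(int);sub=im[238:300,130:180]
mask=(sub[...,2]-sub[...,0]>60);ys,xs=np.nonzero(mask)
for y in range(0,62,6):
    r=xs[ys==y]
    if len(r):print(y+238,r.min()+130,r.max()+130,onz('top',(r.mean()+130,y+238),58))
print('last row',ys.max()+238)
print('jar',onz('top',(189,149),90),'tin',onz('top',(346,143),55))
E
```

```text
A centre [513.45  -37.475 105.   ] sides [92.6 60.4 91.8 61.3] ang -68.3 -67.7
B centre [ 373.2   -493.975  105.   ] sides [74.5 41.6 72.4 43.4] ang -74.7 -73.2
pad centre [473.525 278.675   6.   ] sides [119.4 119.  120.7 118.5] ang -87.4 -87.6
hole [513.2 -37.2 105. ] [511.5 -36.6 105. ] (array([512.3, -36.9, 105. ]), np.float64(1.7))
drift [ 471.2 -276.2  142. ] [ 470.7 -276.3  142. ] (array([ 471. , -276.1,  141.9]), np.float64(0.4))
mallet [468.9 285.4  82. ] [468.3 282.7  82. ] (array([469. , 286. ,  80.6]), np.float64(0.2))
238 154 160 [442.4 288.7  58. ]
244 153 159 [427.4 291.3  58. ]
250 153 158 [412.4 292.7  58. ]
256 152 158 [397.3 294.1  58. ]
262 151 157 [382.3 296.8  58. ]
268 151 156 [367.3 298.3  58. ]
274 150 156 [352.3 299.7  58. ]
280 150 155 [337.3 301.2  58. ]
286 153 155 [322.3 297.6  58. ]
last row 286
jar [660.1 196.3  90. ] tin [ 674.9 -194.5   55. ]
```

Fixture A measures about 92x61 mm, which matches 94x60. B is about 73x42, so it's the look-alike. Drift is at (471,-276), hole at about (513,-37), mallet at (469,285.5) with its handle pointing to 173°. I'm heading for the drift now.

Emit:
{"fn": "apply_moves", "kwargs": {
  "slide": [
    [0,0,0],
    [0,0,0],
    [-42,-40,0],
    [-42,-40,0],
    [-42,-40,0],
    [-42,-40,0],
    [-42,-40,0],
    [-42,-40,0],
    [-41,-38,0]
  ],
  "turn": [-6.6,-6.6,0,0,0,0,0,0,0],
  "hand": [0,0,0,0,0,0,0,0,0]
}}

```text
time: 1.23
position: [481.0, 298.2, 247.9]
eef_rot: [-0.186, -3.135, 0.001]
ft_force: [1.0, 0.2, 0.2]
finger_gap: 85.5
```

Emit:
{"fn": "apply_moves", "kwargs": {
  "slide": [
    [-6,-57,0],
    [-6,-57,0],
    [-6,-57,0],
    [-6,-57,0],
    [-6,-57,0],
    [-6,-57,0],
    [-6,-57,0],
    [-6,-57,0],
    [-6,-57,0],
    [-5,-57,0]
  ],
  "turn": [0,0,0,0,0,0,0,0,0,0],
  "hand": [0,0,0,0,0,0,0,0,0,0]
}}

```text
time: 2.48
position: [471.2, -274.1, 248.0]
eef_rot: [0.185, 3.136, 0.001]
ft_force: [0.5, -0.5, -0.3]
finger_gap: 85.4
```

```bash
cat >> h.py <<'E'
def go(P,show=True):
    "slide (tool axes) from measured TCP to world P"
    s=robot.state();R=cv2.Rodrigues(np.array(s['eef_rot']))[0];d=np.array(P)-s['position']
    print('t',round(s['time'],2),'pos',np.round(s['position'],1),'yaw',np.degrees(np.arctan2(R[1,0],R[0,0])).round(1),'tilt',np.degrees(np.arccos(-R[2,2])).round(2),'F',np.round(s['ft_force'],1),'gap',round(s['finger_gap'],1),'slide',(R.T@d).round(1))
E
python3 -c "
from h import *
go((471,-276,105))"
```

```text
t 2.48 pos [ 471.2 -274.1  248. ] yaw 173.3 tilt 0.03 F [ 0.5 -0.5 -0.3] gap 85.4 slide [-1.00e-01 -1.90e+00  1.43e+02]
```

Emit:
{"fn": "apply_moves", "kwargs": {
  "slide": [
    [0,0,30],
    [0,0,40],
    [0,0,40],
    [0,0,33],
    [0,0,0],
    [0,0,0]
  ],
  "turn": [0,0,0,0,0,0],
  "hand": [0,0,0,0,0,0]
}}

```text
time: 3.22
position: [472.1, -273.2, 106.2]
eef_rot: [0.186, 3.135, -0.001]
ft_force: [-0.5, -0.8, 0.1]
finger_gap: 85.1
```

Emit:
{"fn": "apply_moves", "kwargs": {
  "slide": [
    [0,0,0],
    [0,0,0],
    [0,0,0],
    [0,0,0],
    [0,0,0],
    [0,0,0],
    [0,0,0],
    [0,0,0]
  ],
  "turn": [0,0,0,0,0,0,0,0],
  "hand": [1,1,1,1,1,1,1,1]
}}

```text
time: 4.22
position: [471.9, -273.1, 105.9]
eef_rot: [0.186, 3.135, -0.0]
ft_force: [-0.5, 0.1, 5.5]
finger_gap: 22.9
```

```bash
python3 -c "
from h import *
go((471,-276,105))
a=snap('side','s1')[200:320,240:400];cv2.imwrite('pics/c3.png',cv2.resize(a,(640,480),interpolation=cv2.INTER_CUBIC))"
```

```text
t 4.22 pos [ 471.9 -273.1  105.9] yaw 173.2 tilt 0.05 F [-0.5  0.1  5.5] gap 22.9 slide [ 0.6 -3.   0.9]
```

View pics/c3.png

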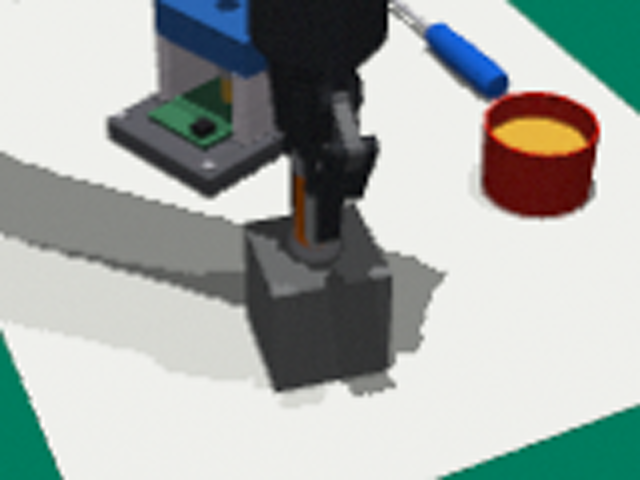

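Emit:
{"fn": "apply_moves", "kwargs": {
  "slide": [
    [0,0,-10],
    [0,0,-30],
    [0,0,-40],
    [0,0,-42],
    [-2,40,0],
    [-2,40,0],
    [-2,40,0],
    [-2,40,0],
    [-2,40,0],
    [-3,39,0]
  ],
  "turn": [0,0,0,0,0,0,0,0,0,0],
  "hand": [1,1,1,1,1,1,1,1,1,1]
}}

```text
time: 5.52
position: [511.9, -35.6, 226.8]
eef_rot: [-0.186, -3.135, 0.0]
ft_force: [-0.2, -0.0, -2.4]
finger_gap: 23.7
```

Emit:
{"fn": "apply_moves", "kwargs": {
  "slide": [
    [0,0,0],
    [0,0,10],
    [0,0,0],
    [0,0,0]
  ],
  "turn": [0,0,0,0],
  "hand": [1,1,1,1]
}}

```text
time: 6.02
position: [512.2, -38.3, 216.9]
eef_rot: [-0.19, -3.135, 0.001]
ft_force: [0.1, 0.1, -1.1]
finger_gap: 23.2
```

```bash
python3 -c "
from h import *
go((513,-37,218))
a=snap('side','s2');b=snap('top','t2')
f=lambda im,x,y,w,h,s:cv2.resize(im[y:y+h,x:x+w],(w*s,h*s),interpolation=cv2.INTER_CUBIC)
o=np.hstack([f(a,265,155,66,99,6),f(b,253,170,66,99,6)]);cv2.imwrite('pics/c4.png',o)"
```

```text
t 6.03 pos [512.2 -38.3 216.9] yaw 173.1 tilt 0.05 F [ 0.1  0.1 -1.1] gap 23.2 slide [-0.7  1.4 -1.1]
```

View pics/c4.png

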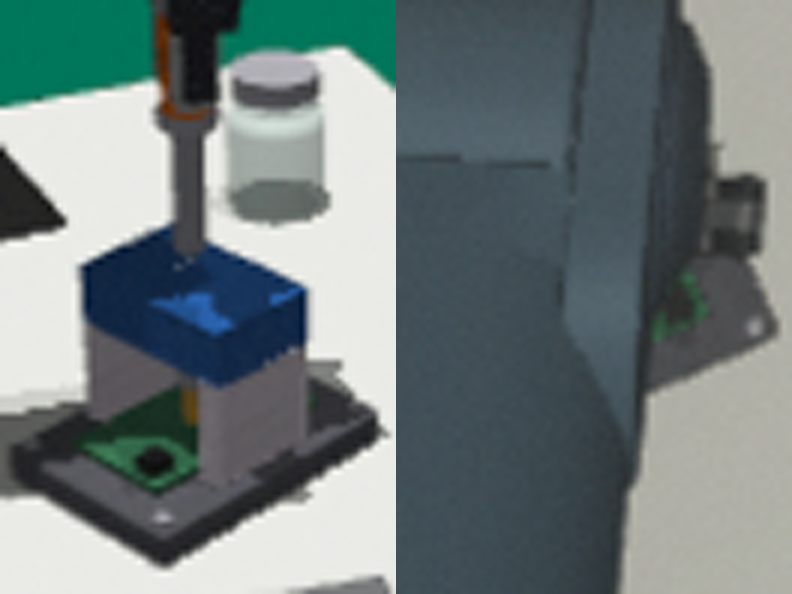

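```bash
python3 -c "
from h import *
im=cv2.imread('pics/s2.png').astype(int)
# shank edges rows
for y in range(176,202,3): print(y, im[y,288:304].sum(1)//3)
print('tip est z121',onz('side',(296.3,196.8),121),'dz1',onz('side',(296.3,196.8),122))
for z in(121,186,178): print(z,px('side',(511.5,-36.6,z)))
print(px('side',(519.5,-36.6,121)),px('side',(511.5,-44.6,121)))
im=cv2.imread('pics/s0.png').astype(int)
for y in range(197,206): print(y, im[y,288:306].sum(1)//3)
"
```

```text
176 [233 233 233 162  89  76  75  74  73  73  72  79 121 217 199 178]
179 [233 233 233 233 232 165  84  70  69  69  69 211 233 233 203 168]
182 [233 233 233 233 233 164  83  70  70  69  67 211 233 233 213 174]
185 [233 233 232 233 233 165  84  68  69  71  68 208 232 232 211 170]
188 [232 233 233 233 232 185 103  70  68  70  68 172 203 205 184 132]
191 [233 233 233 233 230 178  99  70  71  69  67 171 226 233 233 219]
194 [133  83  37  38  49  57  66  70  71  70  68 165 222 232 233 233]
197 [39 40 38 41 38 39 43 55 63 55 54 55 54 55 54 90]
200 [38 39 40 41 39 40 43 41 40 40 41 45 52 54 56 57]
tip est z121 [509.9 -40.8 121. ] dz1 [509.2 -42.5 122. ]
121 [296.3 196. ]
186 [295.7 175. ]
178 [295.8 177.7]
[298.9 195.5] [297.3 197.3]
197 [ 99 100  99  99 100 101 100 100 105 102 100  99 101 100 100 124 157 213]
198 [101  99  99 100  99 101 103 102 125 110 102 101 100 100 101 100  99  99]
199 [100 101 101 101 102 101 123 104  91  90  92  98 102 101 102 101 101 101]
200 [101 100 102 100 100  97  74  50  42  46  52  70  95 100 101 101 101 102]
201 [103 102 101 101 101  86  58  45  44  44  44  54  89  98 101 101 100 101]
202 [100 101 102 100 101 100  83  65  65  64  70  93 102 104 102 102 102 100]
203 [ 99 102 102 101 100 101 102  92  98 101 103  99 100 100 100 100 101 102]
204 [ 77  93  98 102 102 100 101 102 101 101 101  99 101 101 102 101 100 102]
205 [ 45  54  76  95  99 101 103 102 101 101  99 101 100 100 100 102 100 102]
```

Emit:
{"fn": "apply_moves", "kwargs": {
  "slide": [
    [-0.7,1.4,0],
    [0,0,10],
    [0,0,3],
    [0,0,3],
    [0,0,3],
    [0,0,0]
  ],
  "turn": [0,0,0,0,0,0],
  "hand": [1,1,1,1,1,1]
}}

```text
time: 6.88
position: [513.3, -35.7, 198.0]
eef_rot: [-0.186, -3.136, 0.0]
ft_force: [0.6, 0.2, -1.3]
finger_gap: 23.1
```

Emit:
{"fn": "apply_moves", "kwargs": {
  "slide": [
    [0,0,2],
    [0,0,2],
    [0,0,2],
    [0,0,0]
  ],
  "turn": [0,0,0,0],
  "hand": [1,1,1,1]
}}

```text
time: 7.38
position: [513.5, -35.5, 192.1]
eef_rot: [-0.186, -3.136, -0.0]
ft_force: [-0.4, -0.1, -2.6]
finger_gap: 23.0
```

Emit:
{"fn": "apply_moves", "kwargs": {
  "slide": [
    [0,0,3],
    [0,0,4],
    [0,0,4],
    [0,0,3],
    [0,0,0]
  ],
  "turn": [0,0,0,0,0],
  "hand": [1,1,1,1,1]
}}

```text
time: 8.0
position: [513.5, -35.5, 177.9]
eef_rot: [-0.186, -3.136, -0.0]
ft_force: [-0.0, 0.5, -1.5]
finger_gap: 22.9
```

```bash
python3 -c "
from h import *
go((513,-37,172))
a=snap('side','s3')
f=lambda im,x,y,w,h,s:cv2.resize(im[y:y+h,x:x+w],(w*s,h*s),interpolation=cv2.INTER_CUBIC)
cv2.imwrite('pics/c5.png',f(a,260,160,80,80,6))"
```

```text
t 8.0 pos [513.5 -35.5 177.9] yaw 173.2 tilt 0.01 F [-0.   0.5 -1.5] gap 22.9 slide [ 0.3 -1.6  5.9]
```

View pics/c5.png

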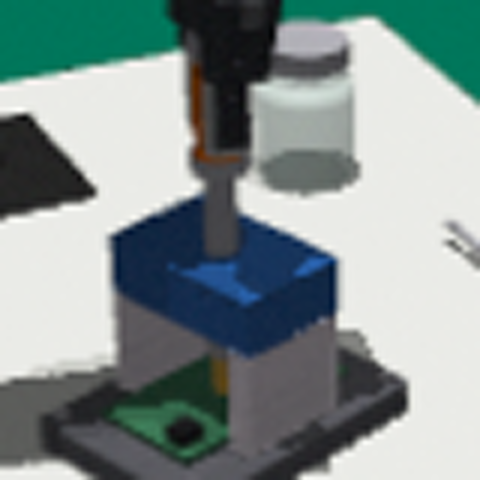

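The drift is in the hole, with the shank entering the mouth at about crop (220,255). I'll lower it a little more and let go.

Emit:
{"fn": "apply_moves", "kwargs": {
  "slide": [
    [0,0,4],
    [0,0,4],
    [0,0,0],
    [0,0,0],
    [0,0,0],
    [0,0,0],
    [0,0,0],
    [0,0,0]
  ],
  "turn": [0,0,0,0,0,0,0,0],
  "hand": [1,1,1,0,0,0,0,0]
}}

```text
time: 9.05
position: [513.5, -35.7, 170.3]
eef_rot: [0.186, 3.136, -0.0]
ft_force: [-0.4, -0.0, -0.3]
finger_gap: 85.1
```

Emit:
{"fn": "apply_moves", "kwargs": {
  "slide": [
    [0,0,-20],
    [0,0,-40],
    [0,0,-40],
    [0,57,0],
    [0,57,0],
    [0,57,0],
    [0,57,0],
    [0,57,0],
    [0,0,0]
  ],
  "turn": [0,0,0,0,0,0,0,0,0],
  "hand": [0,0,0,0,0,0,0,0,0]
}}

```text
time: 10.18
position: [545.4, 255.4, 269.6]
eef_rot: [-0.168, -3.136, -0.004]
ft_force: [-0.7, -0.4, 0.3]
finger_gap: 85.4
```

```bash
python3 -c "
from h import *
go((429,290,44))
a=snap('side','s4');b=snap('top','t4')
f=lambda im,x,y,w,h,s:cv2.resize(im[y:y+h,x:x+w],(w*s,h*s),interpolation=cv2.INTER_CUBIC)
cv2.imwrite('pics/c6.png',np.hstack([f(a,265,150,66,99,6),f(b,253,160,66,99,6)]))"
```

```text
t 10.18 pos [545.4 255.4 269.6] yaw 173.9 tilt 0.16 F [-0.7 -0.4  0.3] gap 85.4 slide [119.1  21.5 225.8]
```

View pics/c6.png

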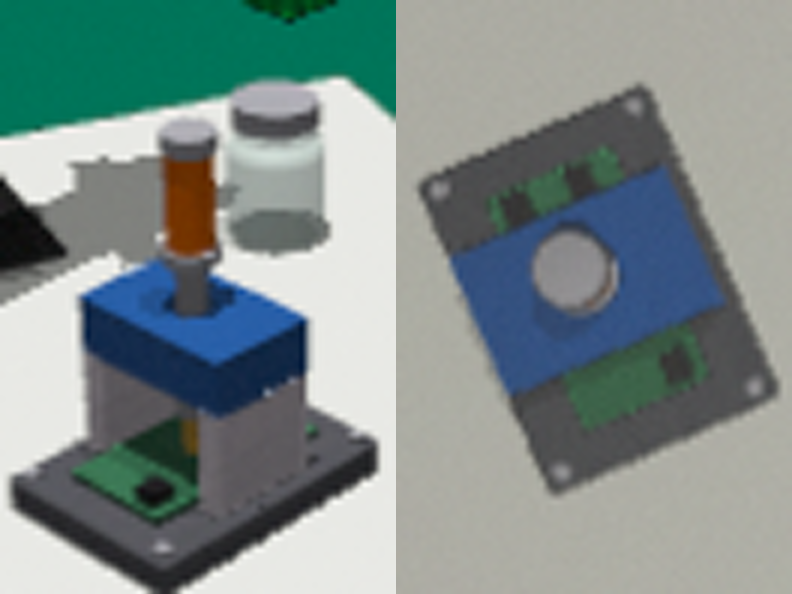

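Emit:
{"fn": "apply_moves", "kwargs": {
  "slide": [
    [40,7,0],
    [40,7,40],
    [39,7,40],
    [0,0,40],
    [0,0,40],
    [0,0,40],
    [0,0,17],
    [0,0,0],
    [0,0,0]
  ],
  "turn": [0,0,0,0,0,0,0,0,0],
  "hand": [0,0,0,0,0,0,0,0,0]
}}

```text
time: 11.4
position: [433.0, 282.6, 54.8]
eef_rot: [0.187, 3.134, 0.003]
ft_force: [-0.4, 1.6, 0.5]
finger_gap: 85.3
```

```bash
python3 -c "
from h import *
go((429.3,290.3,42))
a=snap('side','s5');b=snap('top','t5')
print(tri((295.8,171.8),(282.1,204.8)),onz('top',(282.1,204.8),199),onz('side',(295.8,171.8),199))
f=lambda im,x,y,w,h,s:cv2.resize(im[y:y+h,x:x+w],(w*s,h*s),interpolation=cv2.INTER_CUBIC)
cv2.imwrite('pics/c7.png',np.hstack([f(a,200,140,76,99,5),f(b,120,200,76,99,5)]))"
```

```text
t 11.4 pos [433.  282.6  54.8] yaw 173.2 tilt 0.17 F [-0.4  1.6  0.5] gap 85.3 slide [ 4.6  7.2 12.8]
(array([512.4, -37.1, 195.8]), np.float64(1.1)) [512.7 -37.5 199. ] [509.3 -43.5 199. ]
```

View pics/c7.png

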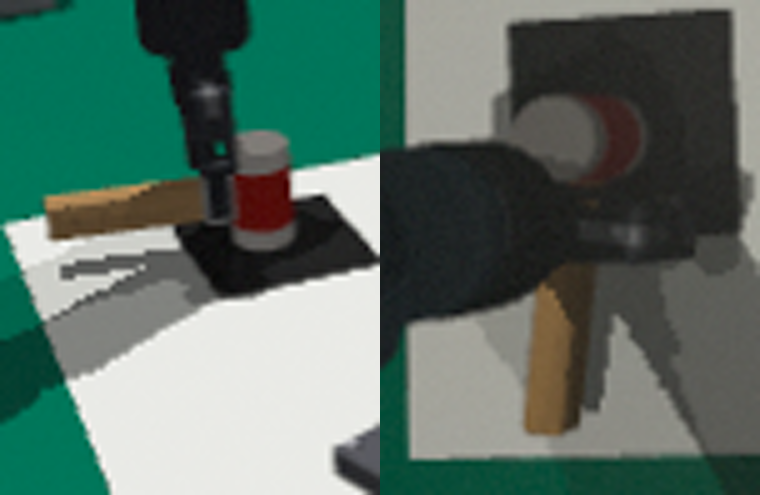

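Nothing touched; the fast rows just fell short. I'll make up the remainder and close.

Emit:
{"fn": "apply_moves", "kwargs": {
  "slide": [
    [4.6,7.2,0],
    [0,0,8],
    [0,0,5],
    [0,0,0],
    [0,0,0],
    [0,0,0],
    [0,0,0],
    [0,0,0],
    [0,0,0],
    [0,0,0]
  ],
  "turn": [0,0,0,0,0,0,0,0,0,0],
  "hand": [0,0,0,0,1,1,1,1,1,1]
}}

```text
time: 12.75
position: [428.0, 290.4, 40.6]
eef_rot: [0.185, 3.136, 0.001]
ft_force: [-0.4, 0.8, 3.3]
finger_gap: 21.2
```

```bash
python3 -c "
from h import *
go((429.3,290.3,42))"
```

```text
t 12.75 pos [428.  290.4  40.6] yaw 173.2 tilt 0.05 F [-0.4  0.8  3.3] gap 21.2 slide [-1.3  0.1 -1.4]
```

Emit:
{"fn": "apply_moves", "kwargs": {
  "slide": [
    [0,0,-10],
    [0,0,-25],
    [0,0,-35],
    [0,0,-35],
    [0,0,-35],
    [0,0,-35],
    [0,0,-35],
    [0,0,-25],
    [0,0,0]
  ],
  "turn": [0,0,0,0,0,0,0,0,0],
  "hand": [1,1,1,1,1,1,1,1,1]
}}

```text
time: 13.88
position: [428.7, 290.0, 277.0]
eef_rot: [0.187, 3.133, 0.004]
ft_force: [-0.2, 0.2, -2.6]
finger_gap: 21.0
```

Emit:
{"fn": "apply_moves", "kwargs": {
  "slide": [
    [-6,-20,0],
    [-10,-40,0],
    [-10,-40,0],
    [-10,-40,0],
    [-10,-40,0],
    [-10,-40,0],
    [-10,-40,0],
    [-8,-30,0],
    [-6,-20,0],
    [0,0,0]
  ],
  "turn": [0,0,0,0,0,0,0,0,0,0],
  "hand": [1,1,1,1,1,1,1,1,1,1]
}}

```text
time: 15.12
position: [468.6, -31.0, 273.4]
eef_rot: [-0.196, -3.131, 0.003]
ft_force: [0.3, 0.1, -2.4]
finger_gap: 21.0
```

```bash
python3 -c "
from h import *
go((472,-31.6,265))"
```

```text
t 15.12 pos [468.6 -31.  273.4] yaw 172.9 tilt 0.25 F [ 0.3  0.1 -2.4] gap 21.0 slide [-3.5 -0.2  8.4]
```

Emit:
{"fn": "apply_moves", "kwargs": {
  "slide": [
    [-3.5,0,4],
    [0,0,4],
    [0,0,0],
    [0,0,0]
  ],
  "turn": [0,0,0,0],
  "hand": [1,1,1,1]
}}

```text
time: 15.62
position: [474.0, -27.2, 267.2]
eef_rot: [-0.184, -3.136, 0.0]
ft_force: [0.4, 0.1, -2.6]
finger_gap: 21.3
```

```bash
python3 -c "
from h import *
go((472,-31.6,265))
a=snap('side','s6')
s=robot.state()['position'];f=s[2]-34.6
for z in (f,198): print(z,px('side',(513.2,-36.5,z)))
cv2.imwrite('pics/c8.png',cv2.resize(a[125:225,250:350],(600,600),interpolation=cv2.INTER_CUBIC))"
```

```text
t 15.62 pos [474.  -27.2 267.2] yaw 173.3 tilt 0.02 F [ 0.4  0.1 -2.6] gap 21.3 slide [ 1.5 -4.6  2.2]
232.71648568154134 [295.9 159. ]
198 [296.2 170.9]
```

View pics/c8.png

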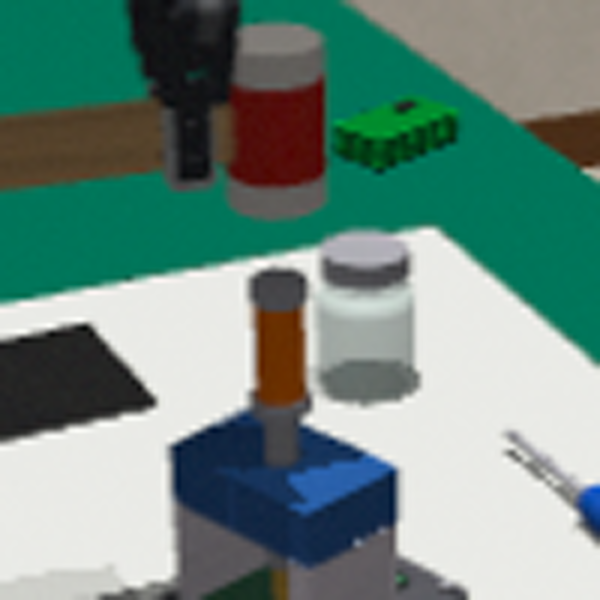

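Mallet is upright over the drift head: face centre at crop (277,200), drift head at (277,277), with the drift top at z about 198. I'll centre it, then give one light tap.

Emit:
{"fn": "apply_moves", "kwargs": {
  "slide": [
    [1,-4.2,7],
    [0,0,6],
    [0,0,0],
    [0,0,0]
  ],
  "turn": [0,0,0,0],
  "hand": [1,1,1,1]
}}

```text
time: 16.18
position: [472.6, -31.8, 254.2]
eef_rot: [-0.186, -3.136, 0.0]
ft_force: [0.3, 0.6, -2.9]
finger_gap: 21.0
```

Emit:
{"fn": "apply_moves", "kwargs": {
  "slide": [
    [0,0,31],
    [0,0,-31],
    [0,0,0],
    [0,0,0]
  ],
  "turn": [0,0,0,0],
  "hand": [1,1,1,1]
}}

```text
time: 16.68
position: [472.6, -31.7, 254.1]
eef_rot: [0.185, 3.136, 0.001]
ft_force: [0.7, 0.1, -4.2]
finger_gap: 21.1
```

```bash
cat >> h.py <<'E'
def head(tag):
    im=snap('side',tag).astype(int)
    for y in range(164,204): 
        r=im[y,291:301]; print(y,r[2:8].mean(0).astype(int))
E
python3 -c "
from h import *
go((472,-31.6,254))
snap('side','s7')
a=cv2.imread('pics/s6.png').astype(int);b=cv2.imread('pics/s7.png').astype(int)
for y in range(166,206,1): print(y,a[y,294:299].mean(0).astype(int),b[y,294:299].mean(0).astype(int))
"
```

```text
t 16.68 pos [472.6 -31.7 254.1] yaw 173.2 tilt 0.03 F [ 0.7  0.1 -4.2] gap 21.1 slide [0.6 0.  0.1]
166 [ 98 123  32] [ 97 103  97]
167 [175 190 151] [174 189 151]
168 [228 232 232] [230 234 234]
169 [185 189 188] [230 234 233]
170 [69 66 66] [230 234 234]
171 [70 67 67] [227 231 231]
172 [70 67 68] [154 156 156]
173 [72 69 70] [75 73 73]
174 [73 69 70] [69 66 67]
175 [73 70 71] [70 68 68]
176 [66 67 74] [72 69 69]
177 [  0  46 103] [72 70 70]
178 [  1  46 104] [74 74 78]
179 [  0  46 103] [40 57 85]
180 [  1  47 104] [  0  46 102]
181 [  1  46 104] [  0  45 101]
182 [  0  47 103] [  0  44 101]
183 [  0  46 105] [  0  46 102]
184 [  0  47 104] [  0  46 102]
185 [  0  46 104] [  0  46 102]
186 [  1  46 104] [  0  46 103]
187 [  0  47 105] [  0  46 103]
188 [  0  46 104] [  0  45 102]
189 [  0  47 105] [  0  45 102]
190 [  0  47 105] [  0  46 103]
191 [  4  48 104] [  1  47 104]
192 [40 61 97] [  0  46 103]
193 [82 78 79] [  2  46 103]
194 [75 72 72] [ 20  52 101]
195 [73 69 69] [65 69 81]
196 [70 66 66] [76 72 73]
197 [70 66 66] [74 71 71]
198 [71 67 66] [70 67 67]
199 [70 66 66] [70 67 66]
200 [71 67 66] [70 66 66]
201 [70 65 64] [70 65 64]
202 [71 56 47] [69 55 47]
203 [92 53 25] [76 44 20]
204 [103  59  25] [93 52 24]
205 [102  57  25] [105  59  25]
```

The tap set the drift about 8 mm (2.7 px), and the mallet is clear. Now the next blow, aimed about 9 mm deeper.

Emit:
{"fn": "apply_moves", "kwargs": {
  "slide": [
    [0,0,10],
    [0,0,0],
    [0,0,30],
    [0,0,-30],
    [0,0,0],
    [0,0,0]
  ],
  "turn": [0,0,0,0,0,0],
  "hand": [1,1,1,1,1,1]
}}

```text
time: 17.48
position: [472.3, -31.8, 243.7]
eef_rot: [-0.186, -3.136, -0.0]
ft_force: [-0.2, 0.9, -3.4]
finger_gap: 21.1
```

```bash
cat >> h.py <<'E'
def edges(tag):
    b=cv2.imread(f'pics/{tag}.png').astype(int)[:,294:299].mean(1)
    r=b[160:215,2]-b[160:215,0]  # red-blue: grip
    g=np.nonzero(r>50)[0]+160; print(tag,'grip rows',g.min(),g.max(), [int(x) for x in b[g.min()-2:g.min()+2,2]-b[g.min()-2:g.min()+2,0]],[int(x) for x in r[g.max()-161:g.max()-157]])
E
python3 -c "
from h import *
go((472,-31.6,244))
snap('side','s8')
edges('s6');edges('s7');edges('s8')
for z in (172,180,190,198): print(z,px('side',(513.2,-36.5,z-11)),px('side',(513.2,-36.5,z-59)))
"
```

```text
t 17.48 pos [472.3 -31.8 243.7] yaw 173.2 tilt 0.03 F [-0.2  0.9 -3.4] gap 21.1 slide [ 0.3  0.1 -0.3]
s6 grip rows 177 192 [-2, 7, 103, 103] [100, 56, -3, -3]
s7 grip rows 160 194 [75, 74, 71, 45] [101, 80, 16, -2]
s8 grip rows 160 197 [74, 74, 74, 72] [100, 64, -2, -3]
172 [296.5 183.1] [296.9 198.4]
180 [296.4 180.5] [296.8 195.9]
190 [296.3 177.2] [296.7 192.8]
198 [296.3 174.6] [296.7 190.2]
```

Emit:
{"fn": "apply_moves", "kwargs": {
  "slide": [
    [0,0,10],
    [0,0,0],
    [0,0,28],
    [0,0,-28],
    [0,0,0],
    [0,0,0]
  ],
  "turn": [0,0,0,0,0,0],
  "hand": [1,1,1,1,1,1]
}}

```text
time: 18.27
position: [472.3, -31.7, 233.7]
eef_rot: [-0.186, -3.136, -0.0]
ft_force: [-0.8, -0.8, -3.2]
finger_gap: 21.2
```

```bash
python3 -c "
from h import *
go((472,-31.6,233.7))
snap('side','s9')
edges('s9')
b=cv2.imread('pics/s9.png').astype(int)
for y in range(194,212): print(y,b[y,294:299].mean(0).astype(int))
"
```

```text
t 18.27 pos [472.3 -31.7 233.7] yaw 173.2 tilt 0.03 F [-0.8 -0.8 -3.2] gap 21.2 slide [ 0.3  0.1 -0. ]
s9 grip rows 160 199 [73, 74, 73, 71] [101, 77, 9, -3]
194 [  0  45 103]
195 [  1  46 103]
196 [  0  45 103]
197 [  0  46 103]
198 [  2  47 103]
199 [21 50 99]
200 [68 70 78]
201 [75 72 72]
202 [75 67 65]
203 [72 42 21]
204 [96 54 23]
205 [122  69  29]
206 [134  75  32]
207 [115  66  28]
208 [91 52 22]
209 [70 40 18]
210 [66 36 14]
211 [66 36 17]
```

Emit:
{"fn": "apply_moves", "kwargs": {
  "slide": [
    [0,0,7],
    [0,0,0],
    [0,0,24],
    [0,0,-24],
    [0,0,0],
    [0,0,0]
  ],
  "turn": [0,0,0,0,0,0],
  "hand": [1,1,1,1,1,1]
}}

```text
time: 19.08
position: [472.3, -31.7, 226.8]
eef_rot: [-0.186, -3.136, -0.0]
ft_force: [-0.4, -0.5, -3.9]
finger_gap: 21.1
```

```bash
python3 -c "
from h import *
go((472,-31.6,226.7))
a=snap('side','s10')
edges('s10')
cv2.imwrite('pics/c9.png',cv2.resize(a[140:240,250:350],(600,600),interpolation=cv2.INTER_CUBIC))
"
```

```text
t 19.07 pos [472.3 -31.7 226.8] yaw 173.2 tilt 0.03 F [-0.4 -0.5 -3.9] gap 21.1 slide [0.3 0.1 0.1]
s10 grip rows 160 199 [73, 75, 73, 72] [102, 92, 36, -2]
```

View pics/c9.png

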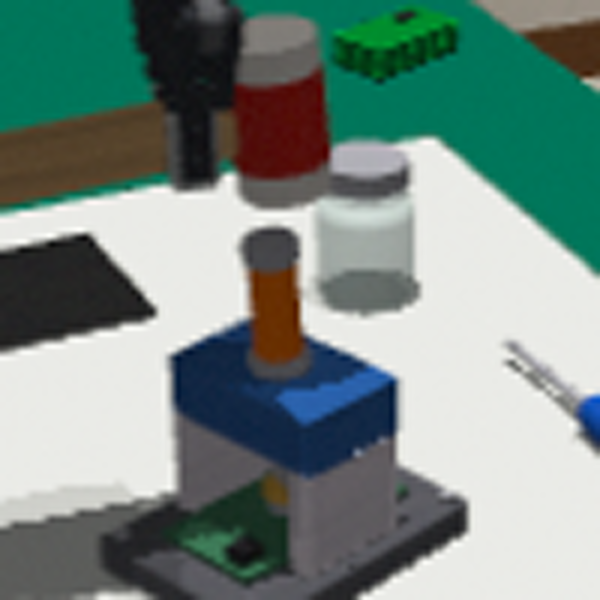

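The collar is nearly on the guide, and the last blow moved it only about 1.3 mm. The mallet head has pitched slightly up in the grip. One more blow, a little deeper, to see whether it still moves.

Emit:
{"fn": "apply_moves", "kwargs": {
  "slide": [
    [0,0,0],
    [0,0,26],
    [0,0,-26],
    [0,0,0],
    [0,0,0]
  ],
  "turn": [0,0,0,0,0],
  "hand": [1,1,1,1,1]
}}

```text
time: 19.75
position: [472.3, -31.8, 226.7]
eef_rot: [-0.186, -3.136, -0.0]
ft_force: [-0.6, 0.4, -2.2]
finger_gap: 21.1
```

```bash
python3 -c "
from h import *
go((472,-31.6,226.7))
a=snap('side','s11')
edges('s11')
def corr(a,b,x,y,w,h):
    A=cv2.imread(f'pics/{a}.png',0)[y:y+h,x:x+w].astype(np.float32);B=cv2.imread(f'pics/{b}.png',0)[y:y+h,x:x+w].astype(np.float32)
    return cv2.phaseCorrelate(A,B,cv2.createHanningWindow((w,h),cv2.CV_32F))
print(corr('s9','s10',286,176,20,28),corr('s10','s11',286,176,20,28))
for t in('s6','s10','s11'):
    im=cv2.imread(f'pics/{t}.png').astype(int);m=(im[...,2]-im[...,1]>60)&(im[...,1]<30);m[:110]=0;m[175:]=0;m[:,:270]=0;m[:,320:]=0
    ys,xs=np.nonzero(m);c=[(y,xs[ys==y].min(),xs[ys==y].max()) for y in (ys.min()+4,ys.max()-4)];print(t,ys.min(),ys.max(),c)
"
```

```text
t 19.75 pos [472.3 -31.8 226.7] yaw 173.2 tilt 0.03 F [-0.6  0.4 -2.2] gap 21.1 slide [ 0.3  0.1 -0. ]
s11 grip rows 160 199 [73, 74, 72, 71] [102, 94, 39, -2]
((0.07132415847762985, 0.04243556475513266), 1.008464113076528) ((0.23490353853461343, -0.08368912650884042), 1.00178693373998)
s6 139 155 [(np.int64(143), np.int64(290), np.int64(303)), (np.int64(151), np.int64(290), np.int64(303))]
s10 153 168 [(np.int64(157), np.int64(290), np.int64(303)), (np.int64(164), np.int64(291), np.int64(304))]
s11 151 167 [(np.int64(155), np.int64(290), np.int64(303)), (np.int64(163), np.int64(291), np.int64(304))]
```

```bash
python3 -c "
from h import *
K=dict(s6=267.2,s7=254.1,s8=243.7,s9=233.7,s10=226.8,s11=226.7)
for t,z in K.items():
    im=cv2.imread(f'pics/{t}.png').astype(float);m=(im[...,2]-im[...,1]>60)&(im[...,1]<30);m[:110]=0;m[175:]=0;m[:,:270]=0;m[:,320:]=0
    ys,xs=np.nonzero(m);xc=int(xs.mean());p=px('side',(513.2,-36.5,z+3.4))
    l=xs<297;print(t,'red centroid',xs.mean().round(2),ys.mean().round(2),'minus predicted',(np.array([xs.mean(),ys.mean()])-p).round(2),'slope',np.polyfit(ys,xs,1)[0].round(3))
# collar bottom vs guide: expected front-bottom collar row if seated
o,v=ray('side',(296.5,200));d=-v[:2]/np.linalg.norm(v[:2])
for zt in (0,1,2,3): print(zt,'collar top front edge',px('side',(513.2+15*d[0],-36.5+15*d[1],113+zt)),'bottom front',px('side',(513.2+15*d[0],-36.5+15*d[1],105+zt)),'grip bottom front',px('side',(513.2+12*d[0],-36.5+12*d[1],113+zt)))
b=cv2.imread('pics/s11.png').astype(int)
for y in range(197,208): print(y,b[y,294:299].mean(0).astype(int))
"
```

```text
s6 red centroid 296.4 147.53 minus predicted [0.8  1.93] slope -0.067
s7 red centroid 296.45 152.66 minus predicted [0.75 2.36] slope -0.088
s8 red centroid 296.44 155.78 minus predicted [0.64 1.78] slope -0.064
s9 red centroid 296.6 159.26 minus predicted [0.7  1.76] slope -0.106
s10 red centroid 296.76 161.0 minus predicted [0.86 1.1 ] slope -0.077
s11 red centroid 296.77 159.86 minus predicted [ 0.87 -0.03] slope -0.071
0 collar top front edge [296.9 201. ] bottom front [297.  203.5] grip bottom front [296.9 200.5]
1 collar top front edge [296.9 200.7] bottom front [297.  203.2] grip bottom front [296.9 200.2]
2 collar top front edge [296.9 200.4] bottom front [297.  202.9] grip bottom front [296.9 199.8]
3 collar top front edge [296.9 200. ] bottom front [297.  202.6] grip bottom front [296.9 199.5]
197 [  1  46 103]
198 [  1  47 103]
199 [  8  48 102]
200 [46 59 85]
201 [75 73 73]
202 [76 71 70]
203 [74 51 37]
204 [96 54 23]
205 [121  68  28]
206 [134  76  32]
207 [116  66  29]
```

The mallet only started slipping in the grip on the last two blows, which suggests the collar is seated. I'll confirm with one more blow, reading the force at its bottom.

Emit:
{"fn": "apply_moves", "kwargs": {
  "slide": [
    [0,0,28]
  ],
  "turn": [0],
  "hand": [1]
}}

```text
time: 19.92
position: [474.5, -31.6, 200.4]
eef_rot: [0.185, 3.131, 0.002]
ft_force: [-7.2, 1.0, 40.9]
finger_gap: 21.6
```

Emit:
{"fn": "apply_moves", "kwargs": {
  "slide": [
    [0,0,-30],
    [0,0,-30],
    [0,0,0]
  ],
  "turn": [0,0,0],
  "hand": [1,1,1]
}}

```text
time: 20.3
position: [474.3, -31.8, 260.8]
eef_rot: [0.185, 3.131, 0.002]
ft_force: [0.8, -0.2, -3.8]
finger_gap: 21.3
```

```bash
python3 -c "
from h import *
go((472,-31.6,258))
a=snap('side','s12')
edges('s11');edges('s12')
for t,z in dict(s11=226.7,s12=robot.state()['position'][2]).items():
    im=cv2.imread(f'pics/{t}.png').astype(float);m=(im[...,2]-im[...,1]>60)&(im[...,1]<30);m[:110]=0;m[175:]=0;m[:,:270]=0;m[:,320:]=0
    ys,xs=np.nonzero(m);p=px('side',(513.2,-36.5,z+3.4));print(t,(np.array([xs.mean(),ys.mean()])-p).round(2))
cv2.imwrite('pics/c10.png',np.hstack([cv2.resize(a[165:225,260:340],(480,360),interpolation=cv2.INTER_CUBIC),cv2.resize(a[115:175,260:310],(300,360),interpolation=cv2.INTER_CUBIC)]))
"
```

```text
t 20.3 pos [474.3 -31.8 260.8] yaw 173.2 tilt 0.28 F [ 0.8 -0.2 -3.8] gap 21.3 slide [ 2.3 -0.1  2.7]
s11 grip rows 160 199 [73, 74, 72, 71] [102, 94, 39, -2]
s12 grip rows 185 199 [-2, 4, 87, 102] [103, 92, 32, -2]
s11 [ 0.87 -0.03]
s12 [ 1.55 -1.34]
```

View pics/c10.png

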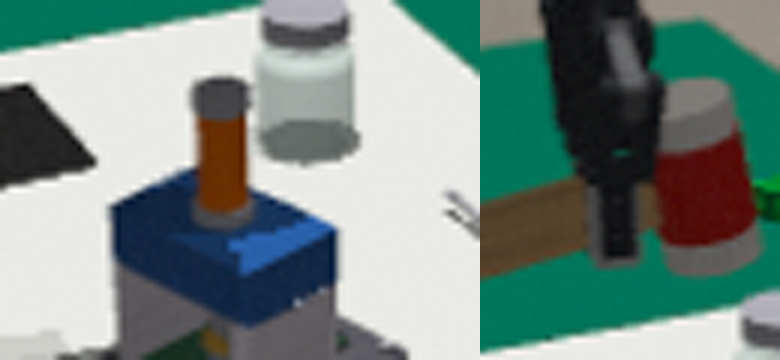

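At 41 N nothing moved further, so the drift is home. But the mallet has pitched about 10° in the grip. I'll level it by pressing the handle end lightly on the fixed grey holder before standing it down.

Emit:
{"fn": "apply_moves", "kwargs": {
  "slide": [
    [-15,-24,0],
    [-21,-34,0],
    [-21,-34,0],
    [-21,-34,0],
    [-21,-34,0],
    [-21,-34,0],
    [-17,-28,0],
    [-10,-17,0],
    [0,0,0]
  ],
  "turn": [0,0,0,0,0,0,0,0,0],
  "hand": [1,1,1,1,1,1,1,1,1]
}}

```text
time: 21.48
position: [588.7, -288.1, 256.3]
eef_rot: [-0.19, -3.131, 0.001]
ft_force: [0.3, 0.3, -2.8]
finger_gap: 21.1
```

```bash
cat >> h.py <<'E'
def pitch(tag):
    "handle ends: wood mask in side picture; prints line fit through handle's upper/lower edges"
    im=cv2.imread(f'pics/{tag}.png').astype(int);hsv=cv2.cvtColor(im.astype(np.uint8),cv2.COLOR_BGR2HSV)
    m=((hsv[...,0]>8)&(hsv[...,0]<22)&(hsv[...,1]>70)&(hsv[...,2]>60)).astype(np.uint8)
    n,l,st,c=cv2.connectedComponentsWithStats(m)
    for i in range(1,n):
        if st[i,4]>60: print(st[i],c[i].round(1))
E
python3 -c "
from h import *
go((594,-289,130));snap('side','s13');snap('top','t13');pitch('s13')"
```

```text
t 21.48 pos [ 588.7 -288.1  256.3] yaw 173.0 tilt 0.28 F [ 0.3  0.3 -2.8] gap 21.1 slide [-5.900e+00 -1.000e-01  1.262e+02]
[ 584    0   56  146 2298] [611.2  77. ]
[ 128   58   70   41 2380] [162.4  77.7]
[337 142  20  11 143] [348.6 147. ]
[ 398  164  242  177 3837] [530.9 256.7]
[323 176  47  27 660] [346.6 189.8]
[293 184   8  17 118] [296.8 191.8]
[363 229  24  10 174] [374.8 233.4]
[487 286  64  45 540] [517.7 311.5]
```

Emit:
{"fn": "apply_moves", "kwargs": {
  "slide": [
    [-5,0,20],
    [0,0,30],
    [0,0,35],
    [0,0,30],
    [0,0,15],
    [0,0,0]
  ],
  "turn": [0,0,0,0,0,0],
  "hand": [1,1,1,1,1,1]
}}

```text
time: 22.32
position: [594.4, -285.6, 127.3]
eef_rot: [-0.184, -3.133, -0.002]
ft_force: [0.3, -0.2, -2.9]
finger_gap: 21.1
```

Emit:
{"fn": "apply_moves", "kwargs": {
  "slide": [
    [0,0,5],
    [0,0,5],
    [0,0,5],
    [0,0,0]
  ],
  "turn": [0,0,0,0],
  "hand": [1,1,1,1]
}}

```text
time: 22.82
position: [595.0, -286.9, 113.9]
eef_rot: [-0.186, -3.135, -0.001]
ft_force: [-0.2, -0.1, -2.5]
finger_gap: 20.8
```

Emit:
{"fn": "apply_moves", "kwargs": {
  "slide": [
    [0,0,4],
    [0,0,4],
    [0,0,0]
  ],
  "turn": [0,0,0],
  "hand": [1,1,1]
}}

```text
time: 23.2
position: [594.9, -286.8, 105.6]
eef_rot: [-0.186, -3.135, -0.001]
ft_force: [-0.9, -0.9, -3.8]
finger_gap: 21.4
```

Emit:
{"fn": "apply_moves", "kwargs": {
  "slide": [
    [0,0,4],
    [0,0,4],
    [0,0,0]
  ],
  "turn": [0,0,0],
  "hand": [1,1,1]
}}

```text
time: 23.58
position: [596.6, -287.2, 99.0]
eef_rot: [0.185, 3.134, -0.001]
ft_force: [2.7, 0.5, 0.6]
finger_gap: 21.2
```

```bash
python3 -c "
from h import *
go((594,-289,85.6));a=snap('side','s14')
cv2.imwrite('pics/c11.png',cv2.resize(a[190:310,260:420],(640,480),interpolation=cv2.INTER_CUBIC))"
```

```text
t 23.57 pos [ 596.6 -287.2   99. ] yaw 173.2 tilt 0.14 F [2.7 0.5 0.6] gap 21.2 slide [ 2.4 -2.1 13.4]
```

Emit:
{"fn": "apply_moves", "kwargs": {
  "slide": [
    [0,0,4],
    [0,0,4],
    [0,0,0]
  ],
  "turn": [0,0,0],
  "hand": [1,1,1]
}}

```text
time: 24.0
position: [595.1, -287.2, 89.9]
eef_rot: [-0.185, -3.136, 0.0]
ft_force: [2.5, -0.7, 2.3]
finger_gap: 21.0
```

Emit:
{"fn": "apply_moves", "kwargs": {
  "slide": [
    [0,0,3],
    [0,0,3],
    [0,0,0]
  ],
  "turn": [0,0,0],
  "hand": [1,1,1]
}}

```text
time: 24.38
position: [595.1, -287.1, 83.9]
eef_rot: [-0.186, -3.135, 0.0]
ft_force: [2.2, -0.4, 2.3]
finger_gap: 21.4
```

```bash
python3 -c "
from h import *
go((594,-289,85.6));print(robot.state()['ft_torque'])"
```

```text
t 24.38 pos [ 595.1 -287.1   83.9] yaw 173.2 tilt 0.04 F [ 2.2 -0.4  2.3] gap 21.4 slide [ 0.8 -2.  -1.7]
[0.00383744 0.07025614 0.04396166]
```

Emit:
{"fn": "apply_moves", "kwargs": {
  "slide": [
    [0,0,-10],
    [0,0,-25],
    [0,0,-40],
    [0,0,-40],
    [0,0,-40],
    [0,0,-10],
    [0,0,0]
  ],
  "turn": [0,0,0,0,0,0,0],
  "hand": [1,1,1,1,1,1,1]
}}

```text
time: 25.25
position: [594.4, -286.9, 248.4]
eef_rot: [-0.186, -3.135, -0.001]
ft_force: [-0.5, -0.7, -2.5]
finger_gap: 20.8
```

```bash
python3 -c "
from h import *
go((432.5,283.6,245));snap('side','s15')
s=robot.state()['position']
im=cv2.imread('pics/s15.png').astype(float);m=(im[...,2]-im[...,1]>60)&(im[...,1]<30);m[:90]=0;m[230:]=0;m[:,:290]=0
n,l,st,c=cv2.connectedComponentsWithStats(m.astype(np.uint8))
for i in range(1,n):
    if st[i,4]>40: print(st[i],c[i])
for P in [(41,-4.9,3.4),(41,-4.9,18),(41,-4.9,-12)]: print(px('side',s+np.array(P)))
"
```

```text
t 25.25 pos [ 594.4 -286.9  248.4] yaw 173.2 tilt 0.09 F [-0.5 -0.7 -2.5] gap 20.8 slide [228.4 547.3   4.1]
[381 177  20  19 238] [391.81512605 186.80672269]
[362 223  27   7 122] [374.42622951 226.51639344]
[389.5 183.8]
[390.1 177.9]
[388.8 190. ]
```

Emit:
{"fn": "apply_moves", "kwargs": {
  "slide": [
    [10,22,0],
    [17,40,0],
    [17,40,0],
    [17,40,0],
    [17,40,0],
    [17,40,0],
    [17,40,0],
    [17,40,0],
    [17,40,0],
    [17,40,0]
  ],
  "turn": [0,0,0,0,0,0,0,0,0,0],
  "hand": [1,1,1,1,1,1,1,1,1,1]
}}

```text
time: 26.55
position: [476.1, 112.4, 246.9]
eef_rot: [-0.185, -3.132, 0.003]
ft_force: [0.7, 0.5, -2.7]
finger_gap: 21.1
```

Emit:
{"fn": "apply_moves", "kwargs": {
  "slide": [
    [17,40,0],
    [17,40,0],
    [15,40,0],
    [10,25,0],
    [6,18,0],
    [0,0,0],
    [0,0,0]
  ],
  "turn": [0,0,0,0,0,0,0],
  "hand": [1,1,1,1,1,1,1]
}}

```text
time: 27.42
position: [433.6, 279.1, 248.6]
eef_rot: [-0.189, -3.135, 0.003]
ft_force: [0.9, -0.2, -3.8]
finger_gap: 21.8
```

```bash
python3 -c "
from h import *
go((430,283.6,50))"
```

```text
t 27.43 pos [433.6 279.1 248.6] yaw 173.1 tilt 0.12 F [ 0.9 -0.2 -3.8] gap 21.8 slide [  4.1   4.5 198.6]
```

Emit:
{"fn": "apply_moves", "kwargs": {
  "slide": [
    [4,4.5,15],
    [0,0,35],
    [0,0,40],
    [0,0,40],
    [0,0,35],
    [0,0,20],
    [0,0,7],
    [0,0,0],
    [0,0,0]
  ],
  "turn": [0,0,0,0,0,0,0,0,0],
  "hand": [1,1,1,1,1,1,1,1,1]
}}

```text
time: 28.55
position: [430.7, 286.5, 58.2]
eef_rot: [0.186, 3.134, 0.002]
ft_force: [0.0, -0.4, -2.3]
finger_gap: 21.2
```

Emit:
{"fn": "apply_moves", "kwargs": {
  "slide": [
    [0,0,2],
    [0,0,0]
  ],
  "turn": [0,0],
  "hand": [1,1]
}}

```text
time: 28.8
position: [430.0, 286.3, 55.7]
eef_rot: [0.186, 3.136, 0.001]
ft_force: [0.1, 0.8, -2.4]
finger_gap: 21.0
```

Emit:
{"fn": "apply_moves", "kwargs": {
  "slide": [
    [0,-2,5],
    [0,0,4],
    [0,0,2],
    [0,0,0]
  ],
  "turn": [0,0,0,0],
  "hand": [1,1,1,1]
}}

```text
time: 29.3
position: [429.4, 283.8, 43.9]
eef_rot: [-0.186, -3.136, 0.001]
ft_force: [0.5, 0.2, -3.2]
finger_gap: 21.0
```

Emit:
{"fn": "apply_moves", "kwargs": {
  "slide": [
    [0,0,1],
    [0,0,1],
    [0,0,0]
  ],
  "turn": [0,0,0],
  "hand": [1,1,1]
}}

```text
time: 29.68
position: [429.5, 284.0, 42.3]
eef_rot: [-0.186, -3.136, 0.0]
ft_force: [0.2, 0.6, -3.3]
finger_gap: 21.4
```

Emit:
{"fn": "apply_moves", "kwargs": {
  "slide": [
    [0,0,1],
    [0,0,0]
  ],
  "turn": [0,0],
  "hand": [1,1]
}}

```text
time: 29.92
position: [429.5, 283.9, 41.2]
eef_rot: [-0.186, -3.136, 0.0]
ft_force: [-0.6, 0.5, -3.6]
finger_gap: 21.3
```

Emit:
{"fn": "apply_moves", "kwargs": {
  "slide": [
    [0,0,1],
    [0,0,0]
  ],
  "turn": [0,0],
  "hand": [1,1]
}}

```text
time: 30.18
position: [429.5, 283.9, 40.2]
eef_rot: [-0.186, -3.136, 0.0]
ft_force: [-1.2, 0.1, -3.3]
finger_gap: 21.5
```

Emit:
{"fn": "apply_moves", "kwargs": {
  "slide": [
    [0,0,1],
    [0,0,0]
  ],
  "turn": [0,0],
  "hand": [1,1]
}}

```text
time: 30.42
position: [429.5, 284.0, 39.2]
eef_rot: [-0.186, -3.136, 0.0]
ft_force: [0.7, 0.3, -3.8]
finger_gap: 21.4
```

```bash
python3 -c "
from h import *
go((430,283.6,36));snap('side','s16')
for t in('s0','s16'):
    im=cv2.imread(f'pics/{t}.png').astype(float);m=(im[...,2]-im[...,1]>50)&(im[...,1]<40);m[:150]=0;m[220:]=0;m[:,:225]=0;m[:,275:]=0
    ys,xs=np.nonzero(m);print(t,xs.mean().round(2),ys.mean().round(2),ys.min(),ys.max(),[(y,xs[ys==y].min(),xs[ys==y].max()) for y in range(ys.min(),ys.max()+1,3)])
    h=cv2.cvtColor(im.astype(np.uint8),cv2.COLOR_BGR2HSV);w=(h[...,0]>8)&(h[...,0]<22)&(h[...,1]>70)&(h[...,2]>60);w[:165]=0;w[200:]=0;w[:,:200]=0;w[:,240:]=0
    for x in range(206,240,4):
        y=np.nonzero(w[:,x])[0]
        if len(y):print(x,y.min(),y.max(),end='; ')
    print()
c=np.array([469,285.3,44]);e=c+140*np.array([-.993,.118,0])
print(px('side',c),px('side',e),px('side',e+[0,0,-5]),px('side',c+[0,0,5]))
"
```

```text
t 30.43 pos [429.5 284.   39.2] yaw 173.2 tilt 0.01 F [ 0.7  0.3 -3.8] gap 21.4 slide [-0.5 -0.3  3.2]
s0 251.91 179.82 174 185 [(174, np.int64(256), np.int64(256)), (177, np.int64(247), np.int64(257)), (180, np.int64(247), np.int64(257)), (183, np.int64(247), np.int64(257))]
210 179 187; 214 179 186; 218 178 186; 222 178 185; 226 177 185; 230 177 184; 234 176 184; 238 176 183; 
s16 253.0 180.47 175 186 [(175, np.int64(247), np.int64(258)), (178, np.int64(248), np.int64(258)), (181, np.int64(249), np.int64(258)), (184, np.int64(248), np.int64(258))]
210 180 182; 214 180 187; 218 179 187; 222 179 186; 226 178 186; 230 178 185; 234 177 185; 238 179 184; 
[252.1 178. ] [212.1 183.4] [212.3 184.7] [251.9 176.8]
```

Emit:
{"fn": "apply_moves", "kwargs": {
  "slide": [
    [0,0,1],
    [0,0,0]
  ],
  "turn": [0,0],
  "hand": [1,1]
}}

```text
time: 30.72
position: [429.6, 284.0, 38.2]
eef_rot: [-0.186, -3.136, 0.0]
ft_force: [0.4, -0.5, -2.4]
finger_gap: 20.9
```

Emit:
{"fn": "apply_moves", "kwargs": {
  "slide": [
    [0,0,1],
    [0,0,0]
  ],
  "turn": [0,0],
  "hand": [1,1]
}}

```text
time: 30.98
position: [429.6, 284.0, 38.1]
eef_rot: [-0.186, -3.135, -0.0]
ft_force: [-2.7, -1.8, 5.0]
finger_gap: 21.5
```

Emit:
{"fn": "apply_moves", "kwargs": {
  "slide": [
    [0,0,1],
    [0,0,0]
  ],
  "turn": [0,0],
  "hand": [1,1]
}}

```text
time: 31.22
position: [429.6, 284.0, 38.0]
eef_rot: [-0.186, -3.134, -0.001]
ft_force: [-4.3, -2.4, 13.3]
finger_gap: 21.3
```

Firm contact at z 38. I'll ease the preload, open and withdraw.

Emit:
{"fn": "apply_moves", "kwargs": {
  "slide": [
    [0,0,-1.5],
    [0,0,0],
    [0,0,0],
    [0,0,0],
    [0,0,0],
    [0,0,0],
    [0,0,0]
  ],
  "turn": [0,0,0,0,0,0,0],
  "hand": [1,0,0,0,0,0,0]
}}

```text
time: 32.1
position: [429.6, 284.0, 37.7]
eef_rot: [-0.186, -3.136, 0.0]
ft_force: [-0.1, 0.7, 0.3]
finger_gap: 85.3
```

Emit:
{"fn": "apply_moves", "kwargs": {
  "slide": [
    [0,0,-10],
    [0,0,-30],
    [0,0,-40],
    [0,0,-40],
    [0,0,-40],
    [0,40,-20],
    [0,40,0],
    [0,40,0],
    [0,40,0],
    [0,0,0]
  ],
  "turn": [0,0,0,0,0,0,0,0,0,0],
  "hand": [0,0,0,0,0,0,0,0,0,0]
}}

```text
time: 33.35
position: [446.8, 447.4, 218.1]
eef_rot: [0.176, 3.137, 0.003]
ft_force: [0.8, -0.7, -0.4]
finger_gap: 85.2
```

```bash
python3 -c "
from h import *
go((430,283.6,200));snap('side','s17');snap('top','t17')
for t in('s0','s16','s17'):
    im=cv2.imread(f'pics/{t}.png').astype(float);m=(im[...,2]-im[...,1]>50)&(im[...,1]<40);m[:150]=0;m[220:]=0;m[:,:225]=0;m[:,275:]=0
    ys,xs=np.nonzero(m);print(t,xs.mean().round(2),ys.mean().round(2),ys.min(),ys.max(),[(int(xs[ys==y].min()),int(xs[ys==y].max())) for y in range(ys.min()+1,ys.max()+1,3)])
    h=cv2.cvtColor(im.astype(np.uint8),cv2.COLOR_BGR2HSV);w=(h[...,0]>8)&(h[...,0]<22)&(h[...,1]>70)&(h[...,2]>60);w[:165]=0;w[200:]=0;w[:,:200]=0;w[:,240:]=0
    print([(x,int(np.nonzero(w[:,x])[0].min()),int(np.nonzero(w[:,x])[0].max())) for x in range(212,240,8)])
for t in('t0','t17'):
    g=cv2.imread(f'pics/{t}.png');q=g[210:250,140:180];m=(q.min(2)>105)
    n,l,st,c=cv2.connectedComponentsWithStats(m.astype(np.uint8))
    for i in range(1,n):
        if 60<st[i,4]<500: p=c[i]+[140,210];print(t,st[i],p.round(1),onz('top',p,82))
edges('s12');edges('s17')
def d(a,b,x,y,w,h): return np.abs(cv2.imread(f'pics/{a}.png').astype(int)-cv2.imread(f'pics/{b}.png'))[y:y+h,x:x+w].mean().round(1)
print('tin',d('t0','t17',325,122,42,42),'jar',d('t0','t17',172,132,38,38),'driver',d('t0','t17',236,124,72,20))
"
```

```text
t 33.35 pos [446.8 447.4 218.1] yaw 173.6 tilt 0.12 F [ 0.8 -0.7 -0.4] gap 85.2 slide [  -1.7 -164.7   17.8]
s0 251.91 179.82 174 185 [(246, 256), (247, 257), (247, 257), (247, 257)]
[(212, 179, 187), (220, 178, 186), (228, 177, 185), (236, 176, 184)]
s16 253.0 180.47 175 186 [(247, 258), (248, 258), (248, 258), (248, 257)]
[(212, 180, 188), (220, 179, 187), (228, 178, 186), (236, 177, 185)]
s17 253.2 180.66 175 186 [(247, 258), (248, 258), (248, 259), (249, 258)]
[(212, 180, 188), (220, 179, 187), (228, 178, 186), (236, 177, 185)]
t0 [  0   0  23  40 494] [148.1 228.9] [465.9 301.1  82. ]
t17 [  0   0   7  36 209] [142.9 226.6] [472. 314.  82.]
t17 [  9   8  17  17 232] [157.3 226.2] [472.2 278.1  82. ]
s12 grip rows 185 199 [-2, 4, 87, 102] [103, 92, 32, -2]
s17 grip rows 185 199 [-3, 5, 86, 101] [113, 86, 37, -3]
tin 2.2 jar 2.1 driver 2.2
```

```bash
python3 -c "
from h import *
order.close_job();print(robot.state()['time'])"
```

```text
the job is handed in; nothing more can be done
the job is handed in; nothing more can be done
```

I put the drift through the guide of the full-size fixture (measured 92 x 61 mm; the look-alike was about 73 x 42), let go, and drove it home with the mallet. The job was handed in at about 33 s. No verdict was reported.

**Blows:** the starting tap set the drift about 8 mm, and the mallet was then lifted clear. Four more blows followed: they moved it about 8.5, 7, 1.3 and 0 mm. A fifth read 41 N at its bottom and moved nothing further.

**Mallet:** it had pitched about 10° in the grip during the last blows. I levelled it by pressing the handle end lightly on the holder, at about 5 N, before standing it down.

**Last checks:**
- The mallet is upright, with its top at (472, 278) against the pad centre at (473.5, 279).
- The drift has not changed since the last blow.
- The tin, jar and screwdriver look the same as in the first picture.

**Still uncertain:**
- The edge positions in the side picture alone would leave the collar 1.5–2 mm above the guide. That is within the picture's accuracy, and it disagrees with the 41 N blow that moved nothing. I took the collar as seated.
- I only read the wrist force between moves, so I did not measure the peak force of each blow. I cannot show directly that every one stayed under 140 N.

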